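# Tighten the foot nut at the bottom of a stool pedestal

### The arm

A 7-joint arm with a two-finger parallel gripper is mounted at the origin on the work surface. World frame = base frame: x ahead of the robot, y to its left, z up, the work surface at z = 0. Lengths are in m, angles in rad, forces in N, time in s.
With the tool pointing down it reaches from about 0.425 to 0.95 m from the base axis. Payload 16.7 kg.
Tool frame: the origin (TCP) lies at the very end of the fingers, on their centre line; the grasp point (between the pads) lies 19 mm behind it; x points along the fingers, z is the direction in which the jaws open and shut, and the axes are right-handed (so a half turn about x gives the same grasp; the last joint's range is limited). The gripper opens to 94 mm and grips with 3 to 60 N. Pads are 16 mm wide; open, the fingers measure 119 mm over their backs; the gripper's body (75 mm by 177 mm) begins 78 mm behind the grasp point.
Start: joints at [1.101, 0.426, 0.074, 1.606, -0.034, 1.111, -0.067], TCP at [0.212, -0.641, 0.205] pointing down, gripper open.
Joint ranges: [-2.85, 2.85], [-0.5, 2.14], [-1.23, 1.37], [0.21, 2.46], [-1.02, 4.16], [0.16, 2.05], [-2.73, 2.73]. Speed limits (rad/s): [1.89, 1.89, 2.39, 2.39, 3.01, 3.01, 3.01].

### API

Orientations are given as a unit quaternion [x, y, z, w].
In Python, from station import * gives the robot as it stands. The module is installed in compiled form; this text tells all that it offers.
- The arm moves only by the tool arm_command, never from a script. Its argument "targets" is a list of rows, each a list of 7 numbers: the turn, a rotation vector about the tool's x, y, z in units of 10 degrees (1.0 is 10 degrees), then the shift along the tool's x, y, z in units of 40 mm (1.0 is 40 mm), then the opening, from 0 (shut) to 1 (fully open). A call has 1 to 5 rows; each row shifts and turns the commanded pose from where the row before left it, along the tool's axes as they then stand; what a row does not reach is not made up. A row lasts 1/8 s, in which the tool goes at most 62.5 mm and 10.7 degrees, less where a joint would pass 70% of its speed; a pose out of reach is approached as far as the arm can. A call is refused whole if a number of a shift passes 1 or a number of a turn 1, either way. A call with a gripper value outside its range is refused whole. The fingers move at their own pace and stop on an object; "grip_force" is the grip in N (left out, the last holds). Time passes only in rows, so rows that do not move let the fingers close. It gives the time, the measured TCP pose, the force and the opening at its end, in the units of the state.
- observe(): the state, without advancing time (a new reading comes with each control period).
- snapshot(name): name is "scene" or "top"; returns the picture (480x640x3 uint8, red, green, blue); there is no depth.
- camera_model(name): a dict with "fx", "fy", "cx", "cy" (pixels), "R" (3x3) and "t" (3): a world point X has camera coordinates R X + t. Camera axes: x right, y down, z forward; pixel columns grow to the right and rows downward; lengths in m; the calibration is good to about 2 mm. A picture is of the moment at which its call begins. camera_model takes no time and is no camera call.
- sign_off(): hands the job in, once; it reports no verdict.
The state is a dict: "time": time; "q": joint angles; "qvel": joint speeds; "effort": joint torques, N m; "tool_pos": TCP position; "orientation": TCP orientation; "ft_force": force on the tool from outside, world axes, zero at the start; "torque": the same for the moment, N m; "opening": finger opening in m.
Only numpy, scipy, OpenCV 4.12 (cv2) and the standard library are available. Lean on these libraries where they do the work, as an engineer would, in place of code of your own. Each camera call takes 0.05 s, during which the arm holds its last target.

### The job

The lower half of a wobble stool stands on the desk, its lock nut still loose at the bottom of the pedestal's deep bore. Take the big T-handled socket wrench out of the stand, feel its socket down over the nut without forcing it, and turn the nut clockwise until it pulls up against its washer and takes about 0.6 newton metres, surely less than 0.9. Then ease the wrench off without loosening the nut, draw it out, stand it fully home in the hole it came from and let go of it, leaving the other things where they are.

Things in the scene. Friction and masses are not known exactly. Their poses are not given: they have to be found in the camera images.
- wrench: big T-handled socket wrench: black T-handle, steel extension 16 mm thick, steel socket 47 mm across; 175 mm long, about 0.45 kg; starts upright in the stand. Origin: centre of the socket's open mouth at the lower end; z up the extension, x along the handle. The mouth is a hexagonal recess 13 mm deep, 38 mm across flats; its flats face along x and every 60 degrees from there.
- wrench_handle (a point): centre of the handle's gripping block, on the wrench's axis 160 mm above the socket's mouth, turning with the wrench. The T-handle is 100 mm long (x); its middle 42 mm is a block 24 mm thick (y) and 30 mm high (15 mm up and down from this point), to be gripped across y.
- stand: plywood tool stand fixed to the desk, 90 mm (x) by 190 mm (y), 45 mm high; origin at the centre of its underside. Two round upright holes, 35 mm deep: one 50 mm wide at y = +45 mm for the big wrench, one 24 mm wide at y = -45 mm for the small wrench.
- stand_hole (a point): centre of the mouth of the big wrench's hole, in the stand's top face 45 mm over the desk; the hole's floor, on which the wrench stands, lies 35 mm lower
- pedestal: lower half of a grey stool: heavy round foot 281 mm across, flaring up to a neck 95 mm across with a 77 mm spigot on top; 125 mm high; cannot slip on the desk. Origin at the centre of the underside. A plain round bore 60 mm wide goes from the top straight down its axis, 95 mm deep; the nut stands on its floor.
- bore (a point): centre of the bore's mouth at the pedestal's top, 125 mm over the desk. The steel lock nut down there is a bevelled hexagon 36 mm across flats; its top is 78 mm, its full corners 80.5 mm below this point. It may be 0.4 mm off axis; its flats point anywhere. Unmatched, the socket stands on the corners; matched within 6 degrees (each 60) it slides on until its mouth is 91 mm below this point.
- nut (a joint): how far the nut still is from meeting its washer, in rad, growing clockwise seen from above (tightening): negative while loose (it starts 0.2 to 0.6 rad loose), 0 from where it meets the washer. It takes 0.12 N m to turn while loose. It does not tell where the flats point.
- clamp (a joint): how far nut and washer have been turned on together, clockwise, after they met, winding up the rubber washer below, in rad; near 0 before that (up to 0.1 while the nut drags it). It is springy: 1.2 N m per rad, so 0.5 rad means 0.6 N m. As the wrench is eased back it comes back to 0 with it; turned back beyond that the nut itself is loosened.
- small_wrench: a smaller T-handled socket wrench in the stand's other hole, 100 mm long; too small for the nut; leave alone. Origin at its lower end.
- upper_column: upper half of the stool's column, a loose grey waisted tube standing on the desk, 112 mm across, 150 mm high; leave alone. Origin at the centre of its underside.
- mouse: black computer mouse on the desk, 100 by 58 mm, 34 mm high; leave alone. Origin at the centre of its underside.

How it is judged:
On the way, in this order (a step that is already met when the one before it is completed fails the run):
1. the big wrench's socket is seated over the nut (its mouth at least 88 mm down the bore, on the axis) (z of wrench in the frame of bore below -0.088 m and horizontal distance between wrench and bore below 0.006 m), for 0.2 s.
2. the nut is clamped, with the wrench still on it (turned at least 0.25 rad past meeting the washer) (value of joint clamp above 0.25 rad and z of wrench in the frame of bore below -0.086 m), for 0.2 s.
At the end, for the whole second after the job is handed in: the nut is still up against its washer (not turned back more than 0.08 rad from it); the big wrench stands released, still and upright (within 0.12 rad) in its own hole of the stand, on the hole's axis within 6 mm, its mouth at least 30 mm below the stand's top (value of joint nut above -0.08 rad and horizontal distance between wrench and stand_hole below 0.006 m and z of wrench in the frame of stand_hole below -0.03 m and angle between wrench's own z axis and vertical below 0.12 rad and linear speed of wrench below 0.03 m/s and contact force between the fingers and wrench below 0.1 N); the robot touches nothing.
It fails at once if the nut is overtightened (more than 0.8 rad past meeting the washer, about 1 N m) (value of joint clamp above 0.8 rad).
It fails at once if the wrench is rammed or forced down on the nut while it stands on top of it (over 35 N) (contact force between wrench and nut above 35 N and value of joint nut below -0.1 rad and z of wrench in the frame of bore above -0.0845 m).
It fails at once if the wrench is forced against the pedestal (over 25 N) (contact force between wrench and pedestal above 25 N).
It fails at once if the wrench is dropped or tipped over (angle between wrench's own z axis and vertical above 0.6 rad).
It fails at once if another thing is disturbed (moved more than 30 mm) (distance of any of small_wrench, upper_column, mouse from where it was at the start of the episode above 0.03 m).
It also fails if it takes over 72 s, if anything falls off the work surface, if the arm or the gripper's body presses on something with over 40 N, if the wrist force passes 120 N, or if a joint passes its speed limit or range.

## Working session

There is one attempt and no reset: what is moved stays moved. The work goes in short steps, Python scripts to look and compute and a tool call to move; the robot and the scene stay as the last step left them, time stands still between calls to the robot, and variables do not carry over. Pictures are saved under pics/ and viewed, and the job is handed in when it is done.

Besides the shell and the picture viewer there is one more tool, called by a JSON object that holds its "method" and its "body". arm_command: Moves the arm, as the interface text tells. Its arguments: {"type":"object","properties":{"targets":{"type":"array"},"grip_force":{"type":"number"}},"required":["targets"]}

```bash
mkdir -p pics
python3 - <<'E'
from station import *
import cv2
s=observe();print(s)
for n in("scene","top"):
    cv2.imwrite(f"pics/{n}0.png",snapshot(n)[:,:,::-1]);print(n,camera_model(n))
E
```

```text
{'time': 0.0, 'q': array([ 1.10150453,  0.42673395,  0.07385186,  1.60660035, -0.03409377,
        1.11079821, -0.06710695]), 'qvel': array([-0.00057508, -0.00041387,  0.00060845, -0.00033808,  0.00085301,
       -0.00022298, -0.00020549]), 'effort': array([-2.68098038e-04, -9.35825157e+01,  3.66626009e+00, -4.54185820e+01,
       -4.88681300e-02,  2.01525504e-02,  5.73623129e-05]), 'tool_pos': array([ 0.21202973, -0.64037434,  0.20477729]), 'orientation': array([ 0.41425995,  0.5736087 , -0.41378924,  0.57283524]), 'ft_force': array([1.05554515, 0.04406136, 0.69518957]), 'torque': array([ 0.00016024,  0.03627349, -0.03601203]), 'opening': 0.0939538054576264}
scene {'fx': 438.6014528984583, 'fy': 438.6014528984583, 'cx': 321.6516777250056, 'cy': 232.29393217354917, 'R': array([[ 0.82335284,  0.56736935, -0.01349504],
       [ 0.38576261, -0.57693379, -0.71995459],
       [-0.41626591,  0.58757078, -0.69388996]]), 't': array([-0.49015002, -0.12152999,  1.19758872])}
top {'fx': 585.8273895995492, 'fy': 585.8273895995492, 'cx': 313.9908077720601, 'cy': 239.8626555623912, 'R': array([[-0.00692552, -0.99995338,  0.00672903],
       [-0.98302977,  0.00557441, -0.18336136],
       [ 0.1833153 , -0.00788471, -0.98302255]]), 't': array([0.02438568, 0.59936925, 1.13382369])}
```

View pics/scene0.png

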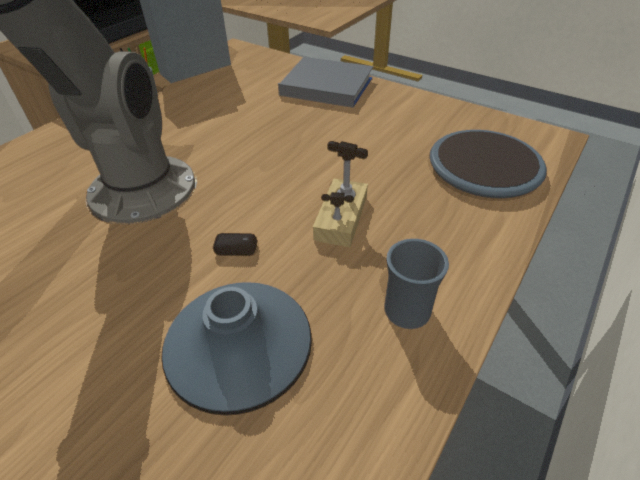

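View pics/top0.png

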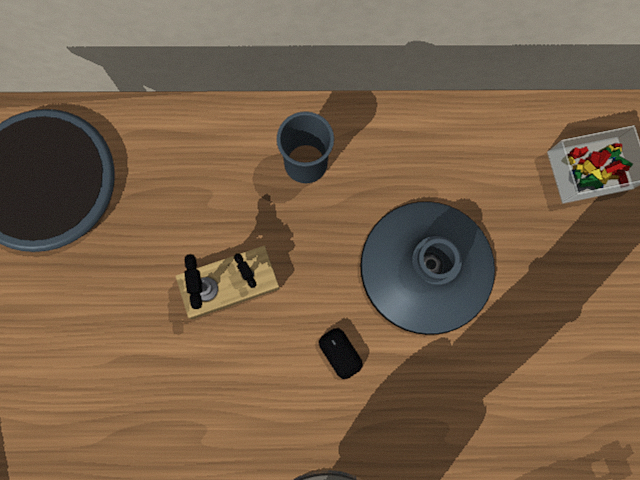

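Top view: the stand is at about (228,282), with the big wrench's handle at (193,282) and the small one at (245,270). The pedestal bore is at (437,259), the mouse at (341,353) and the column at (305,145). I'll zoom in for exact pixels.

Run:
```python
import cv2,numpy as np
t=cv2.imread("pics/top0.png");s=cv2.imread("pics/scene0.png")
a=cv2.resize(t[240:330,165:285],None,fx=5,fy=5,interpolation=cv2.INTER_CUBIC)
b=cv2.resize(t[228:292,405:475],None,fx=8,fy=8,interpolation=cv2.INTER_CUBIC)
b=np.clip(b.astype(float)*1.8,0,255).astype(np.uint8)
c=cv2.resize(s[130:250,300:390],None,fx=5,fy=5,interpolation=cv2.INTER_CUBIC)
cv2.imwrite("pics/z1.png",a);cv2.imwrite("pics/z2.png",b);cv2.imwrite("pics/z3.png",c)
```

```text
(no output)
```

View pics/z1.png

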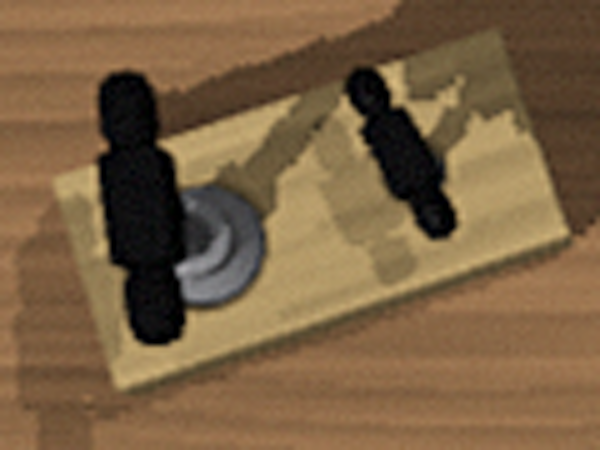

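View pics/z2.png

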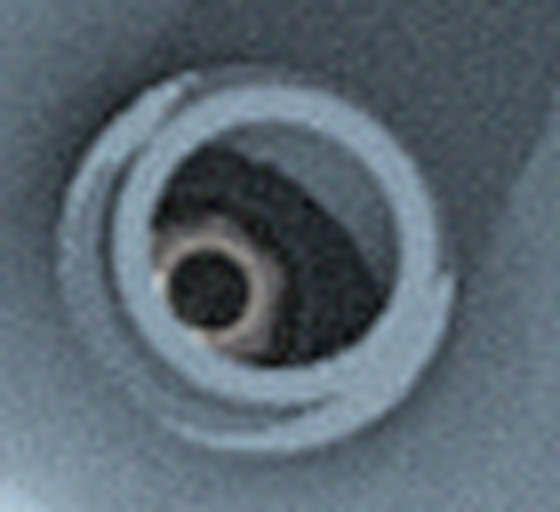

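View pics/z3.png

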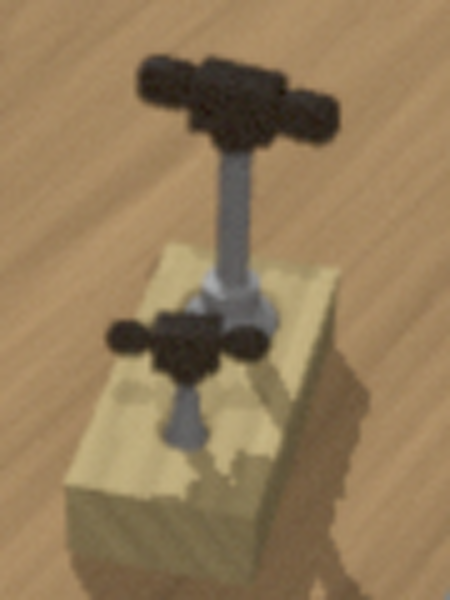

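```bash
cat > h.py <<'E'
from station import *
import cv2,numpy as np
from scipy.spatial.transform import Rotation as Ro
def ray(n,u,v,z):
    c=camera_model(n);R=np.array(c["R"]);t=np.array(c["t"])
    o=-R.T@t;d=R.T@np.array([(u-c["cx"])/c["fx"],(v-c["cy"])/c["fy"],1.])
    return o+d*(z-o[2])/d[2]
def proj(n,X):
    c=camera_model(n);p=np.array(c["R"])@np.array(X)+np.array(c["t"])
    return np.array([c["cx"]+c["fx"]*p[0]/p[2],c["cy"]+c["fy"]*p[1]/p[2]])
def tri(u1,u2):
    A=[];b=[]
    for n,(u,v) in(("top",u1),("scene",u2)):
        c=camera_model(n);R=np.array(c["R"]);t=np.array(c["t"])
        for r,x,f,cc in((0,u,c["fx"],c["cx"]),(1,v,c["fy"],c["cy"])):
            k=(x-cc)/f;A.append(R[r]-k*R[2]);b.append(k*t[2]-t[r])
    return np.linalg.lstsq(np.array(A),np.array(b),rcond=None)[0]
E
python3 - <<'E'
from h import *
t=cv2.imread("pics/top0.png");s=cv2.imread("pics/scene0.png")
def blob(img,x0,x1,y0,y1,thr):
    g=img[y0:y1,x0:x1].max(2);m=(g<thr).astype(np.uint8)
    n,l,st,c=cv2.connectedComponentsWithStats(m)
    out=[]
    for i in range(1,n):
        if st[i,4]>60:
            pts=np.argwhere(l==i)[:,::-1].astype(np.float32)+[x0,y0]
            out.append((st[i,4],pts.mean(0),cv2.minAreaRect(pts.astype(np.float32))))
    return out
for o in blob(t,170,275,235,325,38):print("top",o)
for o in blob(s,310,380,130,220,60):print("scene",o)
# stand top yellow
hsv=cv2.cvtColor(t,cv2.COLOR_BGR2HSV)
print(hsv[300,240],hsv[320,300],hsv[262,270])
b=(275/8+405-.4,244/8+228-.4)
print("bore",ray("top",*b,.125))
for z in(.17,):print("h",ray("top",193,282,z))
for u,v in((165+55/5,240+182/5),(165+498/5,240+32/5),(165+570/5,240+238/5),(165+118/5,240+390/5)):print("st",ray("top",u,v,.045))
E
python3 - <<'E'
import cv2,numpy as np
s=cv2.imread("pics/scene0.png")
cv2.imwrite("pics/z4.png",np.clip(cv2.resize(s[280:340,195:270],None,fx=8,fy=8,interpolation=cv2.INTER_CUBIC)*1.5,0,255))
E
```

```text
top (np.int32(299), array([244.91304348, 270.27090301]), ((244.4295196533203, 270.3993225097656), (36.537742614746094, 11.05963134765625), 55.00798034667969))
top (np.int32(659), array([193.11532625, 281.48558422]), ((193.7445526123047, 281.33404541015625), (53.98887252807617, 15.925726890563965), 82.40535736083984))
scene (np.int32(412), array([347.26941748, 150.38349515]), ((347.0, 151.5), (17.0, 38.0), 90.0))
scene (np.int32(212), array([337.58962264, 198.58962264]), ((337.0, 199.5), (13.0, 30.0), 90.0))
[ 20 109 124] [ 14 124 150] [ 17 124  84]
bore [ 0.5499134  -0.21614394  0.125     ]
h [0.5020405  0.24033424 0.17      ]
st [0.52790422 0.29993496 0.045     ]
st [0.58842911 0.12149509 0.045     ]
st [0.50392533 0.09175704 0.045     ]
st [0.44426718 0.27181326 0.045     ][ WARN:0@0.050] global loadsave.cpp:1063 imwrite_ Unsupported depth image for selected encoder is fallbacked to CV_8U.
```

View pics/z4.png

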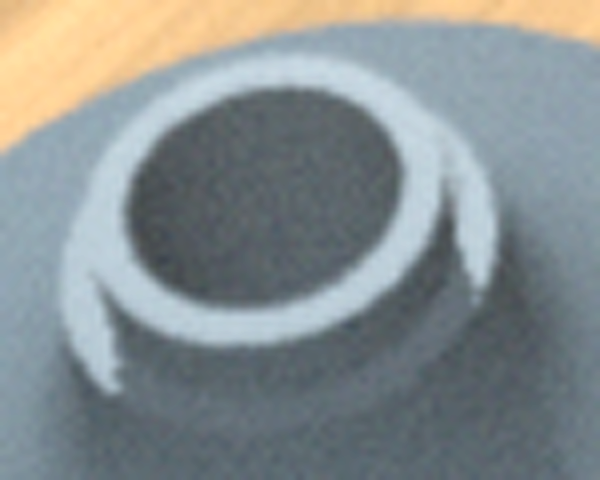

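Run:
```python
from h import *
s0=observe();print(Ro.from_quat(s0["orientation"]).as_matrix().round(3))
t=cv2.imread("pics/top0.png");s=cv2.imread("pics/scene0.png")
# handle axis: PCA
m=(t[235:325,170:225].max(2)<38).astype(np.uint8);n,l,st,c=cv2.connectedComponentsWithStats(m)
i=1+st[1:,4].argmax();p=(np.argwhere(l==i)[:,::-1]+[170,235]).astype(np.float32)
vx,vy,x,y=cv2.fitLine(p,cv2.DIST_L2,0,.01,.01).ravel()
a=ray("top",x-20*vx,y-20*vy,.175);b=ray("top",x+20*vx,y+20*vy,.175)
d=a-b;print("handle dir",d/np.linalg.norm(d),np.degrees(np.arctan2(d[1],d[0])),"ctr .172",ray("top",*p.mean(0),.172))
print("tri handle",tri(p.mean(0),(347.3,150.4)),"sceneray",ray("scene",347.3,150.4,.172))
# bore ellipse
def ell(img,x0,x1,y0,y1,f):
    g=cv2.cvtColor(img,cv2.COLOR_BGR2GRAY)[y0:y1,x0:x1];g=cv2.resize(g,None,fx=4,fy=4,interpolation=cv2.INTER_CUBIC)
    _,b=cv2.threshold(g,f,255,cv2.THRESH_BINARY_INV if 1 else 0)
    cs,h=cv2.findContours(b,cv2.RETR_LIST,cv2.CHAIN_APPROX_NONE)
    for c in cs:
        if len(c)>120:
            e=cv2.fitEllipse(c);print([ (np.array(e[0])-1.5)/4+[x0,y0],np.array(e[1])/4,len(c)])
g=cv2.cvtColor(s,cv2.COLOR_BGR2GRAY);print(g[305,195:270])
for f in(85,100,):ell(s,195,270,280,345,f)
g=cv2.cvtColor(t,cv2.COLOR_BGR2GRAY);print(g[259,405:475])
for f in(60,70,80,):ell(t,405,475,228,292,f)
print("bore sc",ray("scene",195+264/8-.4,280+196/8-.4,.125),"tri",tri((439,258.1),(227.6,304.1)))
```

```text
[[-0.     0.949  0.314]
 [ 0.001  0.314 -0.949]
 [-1.    -0.    -0.001]]
handle dir [0.984673   0.17441069 0.        ] 10.04436563690291 ctr .172 [0.50274068 0.23975654 0.172     ]
tri handle [0.50343748 0.2405103  0.17027096] sceneray [0.50517808 0.23880803 0.172     ]
[108 109 107 110 107 108 109 109 109 111 124 134 135 133 135 103  66  51
  53  56  55  56  58  60  60  60  65  61  63  62  67  66  62  65  63  68
  65  68  67  68  63  68  67  67  64  66  61  63  64  79 125 136 136 134
 130  82  88 121 135 138 135 113  93  86  88  96  94  95  93  97  97 100
  97 100  99]
[array([239.43474197, 329.21360016]), array([37.69967651, 76.06494141]), 925]
[array([227.42978668, 304.29735947]), array([25.9405098 , 34.79232788]), 350]
[array([238.62034988, 327.18793869]), array([41.76915359, 85.29651642]), 1078]
[array([227.44412231, 304.33253479]), array([26.64890289, 35.44638443]), 356]
[54 51 51 53 44 41 43 53 64 73 63 63 40 39 70 86 87 87 72 47 56 69 69 58
 46 36 38 40 62 75 71 56 37 31 26 16 23 33 24 17 24 28 23 25 25 42 39 48
 36 42 71 87 85 85 70 52 47 38 39 44 47 51 55 57 52 59 56 60 62 
[... 250 characters left out ...]
83699 , 254.69304276]), array([61.91853714, 69.88648987]), 1755]
[array([439.08730316, 258.17415047]), array([30.24962807, 32.49030685]), 368]
[array([437.98660278, 259.82960892]), array([42.3970108 , 46.98030853]), 824]
[array([441.48502731, 258.03941345]), array([70.53816986, 82.94944763]), 1239]
[array([439.0484581 , 258.13870239]), array([31.29919052, 33.16398621]), 399]
[array([439.58237457, 260.16383743]), array([39.31449509, 43.87252426]), 641]
[array([420.29110146, 244.48291016]), array([ 3.25783372, 18.15229225]), 147]
[array([440.08974457, 258.96662712]), array([73.80657196, 82.30020142]), 1100]
bore sc [ 0.54828505 -0.21469224  0.125     ] tri [ 0.54962298 -0.21568648  0.12709408]
```

{"method": "arm_command", "body": {"targets": [[0.3, 0, 0, -0.3, 0.95, -0.65, 1], [0.3, 0, 0, -0.3, 0.95, -0.65, 1], [0.23, 0, 0, -0.3, 0.95, -0.65, 1], [0, 0, 0, -0.3, 0.95, -0.65, 1], [0, 0, 0, 0, 0.95, -0.65, 1]], "grip_force": 60}}

```text
time: 0.72
tool_pos: [0.3684, -0.4701, 0.2543]
orientation: [0.454, 0.541, -0.454, 0.542]
ft_force: [0.1, -0.8, -0.0]
opening: 0.0944
```

```bash
cat > st.py <<'E'
from h import *
import sys
def st(goal=None,yaw=None):
    s=observe();R=Ro.from_quat(s["orientation"]).as_matrix();p=np.array(s["tool_pos"])
    print("t",round(s["time"],2),"pos",p.round(4),"yaw",round(np.degrees(np.arctan2(R[1,1],R[0,1])),2),"x-axis",R[:,0].round(4),"q",np.round(s["q"],2),"F",np.round(s["ft_force"],2),"M",np.round(s["torque"],3),"op",round(s["opening"],4),"e7",np.round(s["effort"][6],3))
    if goal is not None:print("to go units",(R.T@(np.array(goal)-p)/.04).round(3))
if __name__=="__main__":
    a=[float(v) for v in sys.argv[1:]];st(a[:3] if len(a)>=3 else None)
E
python3 st.py .503 .24 .25
```

```text
t 0.72 pos [ 0.3684 -0.4701  0.2543] yaw 10.02 x-axis [ 8.e-04 -8.e-04 -1.e+00] q [ 0.79  0.26  0.01  1.73 -0.    1.15 -0.59] F [ 0.11 -0.77 -0.02] M [ 0.017 -0.014  0.013] op 0.0944 e7 2.205
to go units [  0.095   6.402 -16.897]
```

{"method": "arm_command", "body": {"targets": [[0, 0, 0, 0, 0.7, -1, 1], [0, 0, 0, 0, 0.7, -1, 1], [0, 0, 0, 0, 0.7, -1, 1], [0, 0, 0, 0, 0.7, -1, 1], [0, 0, 0, 0, 0.7, -1, 1]]}}

```text
time: 1.35
tool_pos: [0.4706, -0.2482, 0.2534]
orientation: [0.454, 0.542, -0.454, 0.542]
ft_force: [0.9, 0.4, 0.7]
opening: 0.0938
```

{"method": "arm_command", "body": {"targets": [[0, 0, 0, 0, 0.6, -1, 1], [0, 0, 0, 0, 0.5, -1, 1], [0, 0, 0, 0, 0.4, -1, 1], [-1, 0, 0, 0, 0, 0, 1], [-1, 0, 0, 0, 0, 0, 1]]}}

```text
time: 1.98
tool_pos: [0.5084, -0.1205, 0.2533]
orientation: [0.351, 0.614, -0.351, 0.613]
ft_force: [0.8, -1.5, -0.0]
opening: 0.0941
```

```bash
python3 st.py .503 .24 .25
```

```text
t 1.98 pos [ 0.5084 -0.1205  0.2533] yaw 30.42 x-axis [-5.e-04  1.e-04 -1.e+00] q [ 0.36  0.15 -0.28  1.87  0.04  1.13 -0.97] F [ 0.85 -1.47 -0.05] M [-0.065 -0.025  0.027] op 0.0941 e7 -4.76
to go units [ 0.083  4.445 -7.84 ]
```

{"method": "arm_command", "body": {"targets": [[-1, 0, 0, 0, 0, 0, 1], [-1, 0, 0, 0, 0, 0, 1], [-1, 0, 0, 0, 0, 0, 1], [-1, 0, 0, 0, 0, 0, 1], [-1, 0, 0, 0, 0, 0, 1]]}}

```text
time: 2.6
tool_pos: [0.5083, -0.1212, 0.2532]
orientation: [0.059, 0.705, -0.059, 0.704]
ft_force: [0.1, -0.7, -0.4]
opening: 0.0942
```

{"method": "arm_command", "body": {"targets": [[-1, 0, 0, 0, 0, 0, 1], [-1, 0, 0, 0, 0, 0, 1], [-1, 0, 0, 0, 0, 0, 1], [-1, 0, 0, 0, 0, 0, 1], [-1, 0, 0, 0, 0, 0, 1]]}}

```text
time: 3.22
tool_pos: [0.5083, -0.1211, 0.2532]
orientation: [-0.244, 0.664, 0.244, 0.664]
ft_force: [-0.5, -0.1, 0.5]
opening: 0.0941
```

{"method": "arm_command", "body": {"targets": [[-1, 0, 0, 0, 0, 0, 1], [-1, 0, 0, 0, 0, 0, 1], [-1, 0, 0, 0, 0, 0, 1], [-1, 0, 0, 0, 0, 0, 1], [-1, 0, 0, 0, 0, 0, 1]]}}

```text
time: 3.85
tool_pos: [0.5082, -0.1211, 0.2532]
orientation: [-0.501, 0.499, 0.502, 0.498]
ft_force: [-0.5, 0.1, -0.0]
opening: 0.0941
```

```bash
python3 st.py .503 .24 .25
```

```text
t 3.85 pos [ 0.5082 -0.1211  0.2532] yaw -179.65 x-axis [-6.e-04  2.e-04 -1.e+00] q [ 0.58  0.17 -0.53  1.86  0.09  1.13  1.6 ] F [-0.49  0.07 -0.02] M [ 0.088 -0.122  0.013] op 0.0941 e7 -4.519
to go units [0.083 0.076 9.029]
```

{"method": "arm_command", "body": {"targets": [[0, 0, 0, 0, 0, 1, 1], [0, 0, 0, 0, 0, 1, 1], [0, 0, 0, 0, 0, 1, 1], [0, 0, 0, 0, 0, 1, 1], [0, 0, 0, 0, 0, 1, 1]]}}

```text
time: 4.47
tool_pos: [0.5081, 0.08, 0.2534]
orientation: [-0.5, 0.5, 0.5, 0.5]
ft_force: [0.5, -0.1, -0.6]
opening: 0.094
```

{"method": "arm_command", "body": {"targets": [[0, 0, 0, 0, 0, 1, 1], [0, 0, 0, 0, 0.05, 1, 1], [0, 0, 0, 0, 0, 1, 1], [0, 0, 0, 0, 0, 1, 1], [-0.97, 0, 0, 0, 0, 0, 1]]}}

```text
time: 5.1
tool_pos: [0.5053, 0.2422, 0.2533]
orientation: [-0.541, 0.454, 0.542, 0.454]
ft_force: [-0.1, -0.8, 1.1]
opening: 0.0937
```

{"method": "arm_command", "body": {"targets": [[0, 0, 0, 0, 0, 0, 1]]}}

```text
time: 5.22
tool_pos: [0.5061, 0.2389, 0.2531]
orientation: [-0.54, 0.456, 0.541, 0.456]
ft_force: [0.7, -0.3, -1.0]
opening: 0.0942
```

```bash
python3 st.py .503 .24 .151
python3 - <<'E'
from h import *
for n in("scene","top"): cv2.imwrite(f"pics/{n}1.png",cv2.resize(snapshot(n)[100:340,140:460,::-1],None,fx=2.5,fy=2.5))
E
```

```text
t 5.22 pos [0.5061 0.2389 0.2531] yaw -170.27 x-axis [-8.e-04 -0.e+00 -1.e+00] q [ 0.09  0.28 -0.78  1.77  0.21  1.17  0.99] F [ 0.73 -0.25 -0.96] M [ 0.049 -0.141 -0.048] op 0.0942 e7 2.841
to go units [2.553 0.07  0.039]
```

View pics/top1.png

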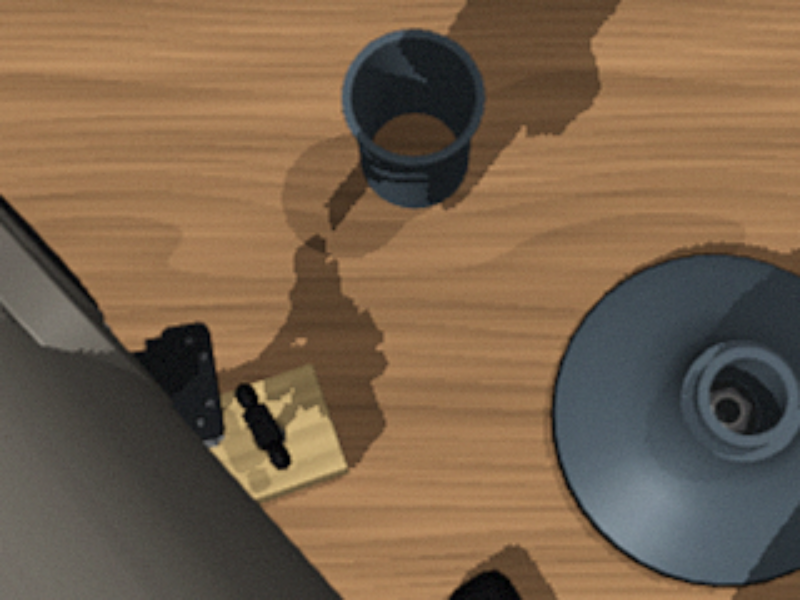

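View pics/scene1.png

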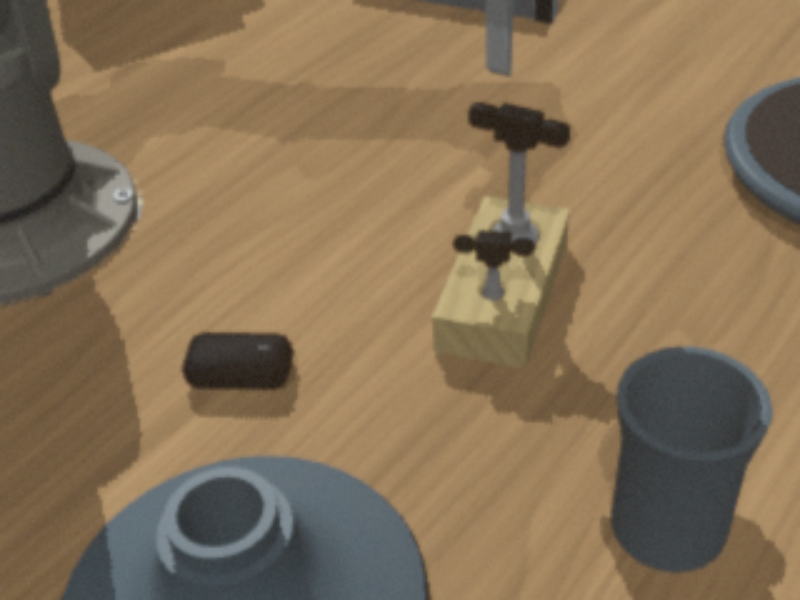

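The jaw fingers straddle the handle: one shows at (500,35) in the crop and the rest is out of frame. I'll descend now.

{"method": "arm_command", "body": {"targets": [[0, 0, 0, 0.6, 0.07, 0.04, 1], [0, 0, 0, 0.7, 0, 0, 1], [0, 0, 0, 0.7, 0, 0, 1], [0, 0, 0, 0.55, 0, 0, 1], [0, 0, 0, 0, 0, 0, 1]]}}

```text
time: 5.95
tool_pos: [0.5028, 0.2389, 0.1504]
orientation: [-0.539, 0.458, 0.54, 0.456]
ft_force: [0.6, 0.1, 0.1]
opening: 0.0939
```

```bash
python3 st.py .503 .24 .151
python3 - <<'E'
from h import *
cv2.imwrite(f"pics/scene2.png",cv2.resize(snapshot("scene")[100:260,260:420,::-1],None,fx=3.5,fy=3.5))
t=snapshot("top")[228:292,405:475,::-1]
cv2.imwrite("pics/nut2.png",np.clip(cv2.resize(t,None,fx=8,fy=8,interpolation=cv2.INTER_CUBIC).astype(float)*2,0,255).astype(np.uint8))
E
```

```text
t 5.95 pos [0.5028 0.2389 0.1504] yaw -170.47 x-axis [-0.0022 -0.001  -1.    ] q [ 0.05  0.38 -0.74  1.89  0.31  0.99  0.9 ] F [0.55 0.14 0.12] M [ 0.046 -0.148  0.025] op 0.0939 e7 -0.437
to go units [-0.015 -0.01   0.026]
```

View pics/scene2.png

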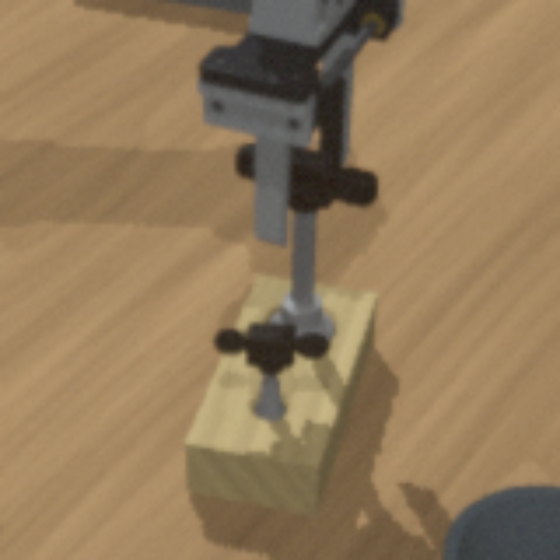

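View pics/nut2.png

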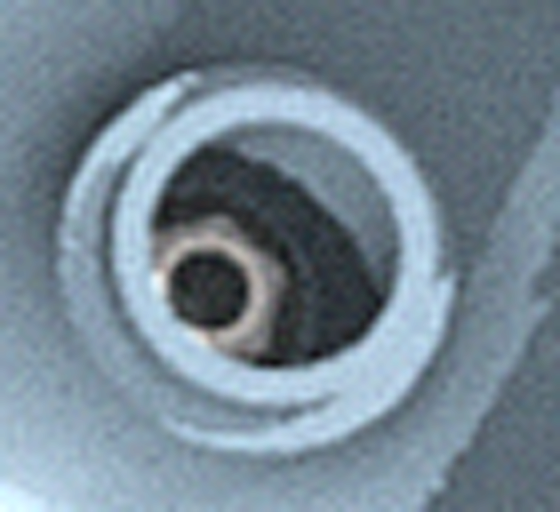

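The open jaws straddle the handle block: the near finger is at (270,190) in the crop and the block is between the fingers. I'll close them. The nut's outline in the bore looks hexagonal, with one corner roughly to the image right at (285,285).

{"method": "arm_command", "body": {"targets": [[0, 0, 0, 0, 0, 0, 0], [0, 0, 0, 0, 0, 0, 0], [0, 0, 0, 0, 0, 0, 0], [0, 0, 0, 0, 0, 0, 0], [0, 0, 0, 0, 0, 0, 0]], "grip_force": 60}}

```text
time: 6.68
tool_pos: [0.5034, 0.24, 0.1515]
orientation: [-0.541, 0.456, 0.541, 0.456]
ft_force: [-0.2, 0.2, 0.0]
opening: 0.0475
```

```bash
python3 st.py
python3 - <<'E'
from h import *
ims=np.mean([snapshot("top").astype(float) for _ in range(4)],0)
np.save("topavg.npy",ims)
t=ims[255:280,420:450,::-1]
cv2.imwrite("pics/nut3.png",np.clip(cv2.resize(t,None,fx=20,fy=20,interpolation=cv2.INTER_CUBIC)*2.2,0,255).astype(np.uint8))
for z in(.047,.0445):print(proj("top",[.5495,-.2155,z]))
E
```

```text
t 6.67 pos [0.5034 0.24   0.1515] yaw -170.28 x-axis [ 0.e+00  1.e-04 -1.e+00] q [ 0.05  0.38 -0.74  1.89  0.31  0.99  0.91] F [-0.16  0.19  0.04] M [ 0.059 -0.13   0.012] op 0.0475 e7 -0.001
[430.35674885 264.16855444]
[430.10867466 264.34365749]
```

View pics/nut3.png

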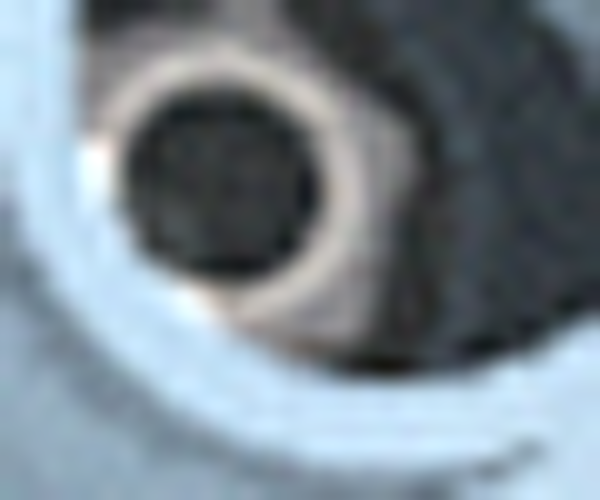

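Run:
```python
from h import *
f=lambda u,v:((u+.5)/20-.5+420,(v+.5)/20-.5+255)
c=ray("top",*f(225,180),.047)
A=ray("top",*f(420,135),.0445);B=ray("top",*f(370,347),.0445);C=ray("top",*f(245,5),.0445)
print(c,A,B,C)
for P in(A,B,C):
    d=P-c;print(np.hypot(d[0],d[1])*1e3,(np.degrees(np.arctan2(d[1],d[0]))-30)%60)
d=A-B;print(np.linalg.norm(d)*1e3,"edge normal",(np.degrees(np.arctan2(d[1],d[0]))+90)%60)
```

```text
[ 0.55081454 -0.21640825  0.047     ] [ 0.55568385 -0.23702881  0.0445    ] [ 0.53396855 -0.23093057  0.0445    ] [ 0.56919568 -0.21976125  0.0445    ]
21.1876794331786 13.286354903710745
22.241525817509746 10.763434434738485
18.684455353037322 19.66205506337387
22.55533259602603 edge normal 14.313837028385308
```

The flats are at about 13° mod 60 in world. The wrench is at 9.7°, so it needs about +3.3° ccw. The fingers are still closing at 47.5 mm, so I'll keep closing.

{"method": "arm_command", "body": {"targets": [[0, 0, 0, 0, 0, 0, 0], [0, 0, 0, 0, 0, 0, 0], [0, 0, 0, 0, 0, 0, 0]], "grip_force": 60}}

```text
time: 7.25
tool_pos: [0.5033, 0.24, 0.1514]
orientation: [-0.541, 0.456, 0.541, 0.456]
ft_force: [-0.2, 0.3, -1.7]
opening: 0.0237
```

```bash
python3 st.py .503 .24 .151
```

```text
t 7.25 pos [0.5033 0.24   0.1514] yaw -170.27 x-axis [-1.e-04  1.e-04 -1.e+00] q [ 0.05  0.38 -0.74  1.89  0.31  0.99  0.91] F [-0.22  0.26 -1.67] M [ 0.349 -0.145 -0.003] op 0.0237 e7 -0.003
to go units [0.011 0.007 0.   ]
```

{"method": "arm_command", "body": {"targets": [[0, 0, 0, -0.3, 0, 0, 0], [0, 0, 0, -0.5, 0, 0, 0], [0, 0, 0, -0.5, 0, 0, 0], [0, 0, 0, -0.7, 0, 0, 0], [0, 0, 0, -0.7, 0, 0, 0]]}}

```text
time: 7.88
tool_pos: [0.5032, 0.2397, 0.2617]
orientation: [0.541, -0.456, -0.54, -0.456]
ft_force: [-0.3, -0.1, -4.9]
opening: 0.0237
```

{"method": "arm_command", "body": {"targets": [[-0.17, 0, 0, -0.7, 0, 0, 0], [-0.16, 0, 0, -0.3, 0, 0, 0], [0, 0, 0, 0, 0, 0, 0]]}}

```text
time: 8.25
tool_pos: [0.5035, 0.2399, 0.3002]
orientation: [0.554, -0.44, -0.553, -0.44]
ft_force: [-0.1, -1.1, -4.0]
opening: 0.0239
```

```bash
python3 st.py .5503 -.216 .285
python3 - <<'E'
from h import *
cv2.imwrite(f"pics/scene4.png",cv2.resize(snapshot("scene")[20:260,260:420,::-1],None,fx=2.5,fy=2.5))
E
```

```text
t 8.25 pos [0.5035 0.2399 0.3002] yaw -166.98 x-axis [ 1.2e-03  2.0e-04 -1.0e+00] q [ 0.11  0.24 -0.8   1.72  0.18  1.26  1.07] F [-0.09 -1.15 -4.04] M [ 0.033 -0.12  -0.015] op 0.0239 e7 0.665
to go units [  0.381   1.428 -11.369]
```

View pics/scene4.png

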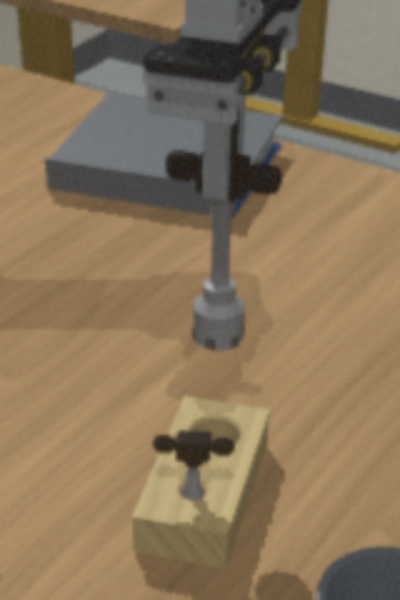

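The wrench hangs upright in the jaws and the big hole is empty at (215,430) in the crop. I'll carry it across.

{"method": "arm_command", "body": {"targets": [[0, 0, 0, 0, 0.1, -0.8, 0], [0, 0, 0, 0, 0.15, -1, 0], [0, 0, 0, 0, 0.15, -1, 0], [0, 0, 0, 0, 0.15, -1, 0], [0, 0, 0, 0, 0.15, -1, 0]]}}

```text
time: 8.93
tool_pos: [0.5187, 0.0451, 0.2984]
orientation: [-0.553, 0.441, 0.554, 0.44]
ft_force: [-0.4, -0.1, -4.9]
opening: 0.0235
```

{"method": "arm_command", "body": {"targets": [[0, 0, 0, 0, 0.12, -1, 0], [0, 0, 0, 0, 0.12, -1, 0], [0, 0, 0, 0, 0.12, -1, 0], [0, 0, 0, 0, 0.12, -1, 0], [0, 0, 0, 0, 0.12, -1, 0]]}}

```text
time: 9.55
tool_pos: [0.5404, -0.155, 0.2982]
orientation: [-0.553, 0.44, 0.554, 0.44]
ft_force: [0.9, 0.2, -4.7]
opening: 0.0235
```

```bash
python3 st.py .5503 -.216 .285
```

```text
t 9.55 pos [ 0.5404 -0.155   0.2982] yaw -167.01 x-axis [-1.8e-03  5.0e-04 -1.0e+00] q [ 0.64  0.21 -0.55  1.72  0.12  1.25  1.85] F [ 0.88  0.19 -4.74] M [ 0.078 -0.219 -0.047] op 0.0235 e7 -1.655
to go units [ 0.329  0.102 -1.542]
```

{"method": "arm_command", "body": {"targets": [[0, 0, 0, 0, 0.1, -1, 0], [0, 0, 0, 0.1, 0, -0.54, 0], [0, 0, 0, 0, 0, 0, 0], [0, 0, 0, 0, 0, 0, 0]]}}

```text
time: 10.05
tool_pos: [0.5509, -0.2132, 0.2949]
orientation: [-0.553, 0.44, 0.554, 0.44]
ft_force: [-0.3, 0.6, -3.9]
opening: 0.0237
```

```bash
python3 st.py .5503 -.216 .285
python3 - <<'E'
from h import *
t=snapshot("top");s=snapshot("scene");cv2.imwrite("pics/t5.png",t[:,:,::-1]);cv2.imwrite("pics/s5.png",s[:,:,::-1])
cv2.imwrite(f"pics/s5z.png",cv2.resize(s[160:350,160:300,::-1],None,fx=4,fy=3.1))
cv2.imwrite(f"pics/t5z.png",cv2.resize(t[180:340,340:560,::-1],None,fx=3.5,fy=3.5))
E
```

```text
t 10.05 pos [ 0.5509 -0.2132  0.2949] yaw -166.91 x-axis [-8.0e-04  1.1e-03 -1.0e+00] q [ 0.69  0.26 -0.52  1.66  0.14  1.25  1.94] F [-0.29  0.6  -3.92] M [ 0.066 -0.101 -0.009] op 0.0237 e7 0.018
to go units [ 0.248  0.031 -0.064]
```

View pics/s5z.png

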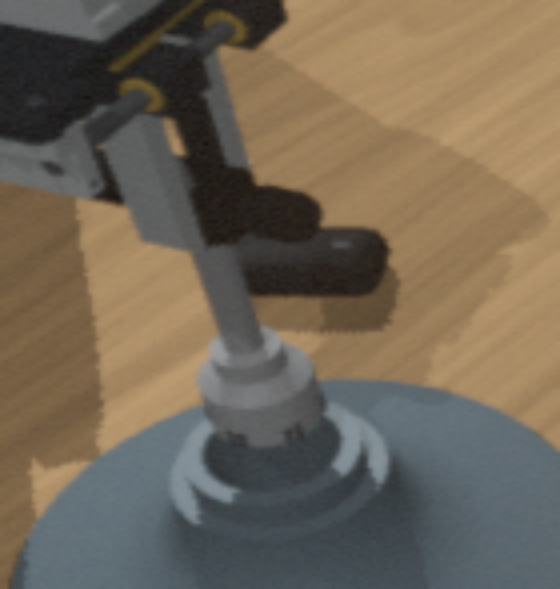

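View pics/t5z.png

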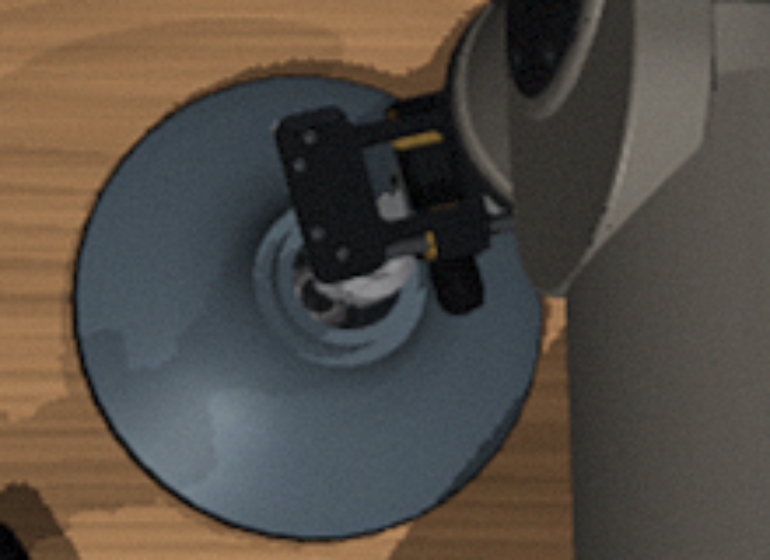

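The socket hangs over the bore in the scene view. Its lower edge spans about x = 203–325 and the bore ring is at about (280,465) in the crop. I'll check its axis against the TCP.

Run:
```python
from h import *
s=cv2.imread("pics/s5.png")
cv2.imwrite("pics/s5zz.png",cv2.resize(s[235:320,195:270],None,fx=7,fy=7,interpolation=cv2.INTER_CUBIC))
for z in(.1535,.16,.18,.2):print(z,(proj("scene",[.5509,-.2132,z])-[195,235])*7+3)
R=np.array(camera_model("scene")["R"]);print(R[0])
```

```text
0.1535 [224.23413875 415.4205877 ]
0.16 [219.76659919 398.44992451]
0.18 [205.66832733 344.89538517]
0.2 [191.01439658 289.23008668]
[ 0.82335284  0.56736935 -0.01349504]
```

View pics/s5zz.png

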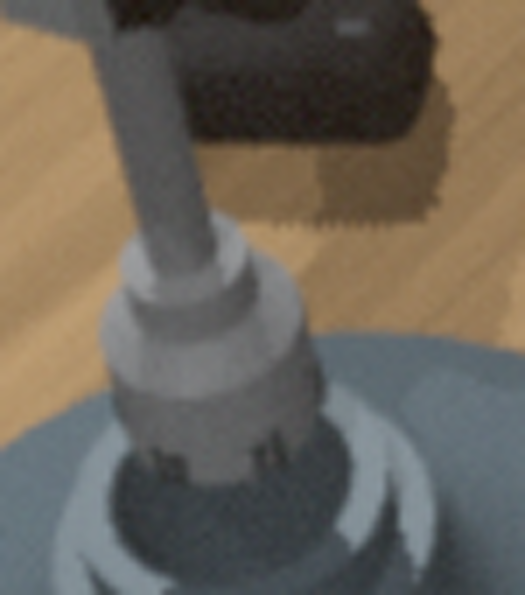

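{"method": "arm_command", "body": {"targets": [[0, 0, 0, 0, 0.03, -0.06, 0], [0, 0, 0, 0.5, 0, 0, 0], [0, 0, 0, 0.5, 0, 0, 0], [0, 0, 0, 0.5, 0, 0, 0], [0, 0, 0, 0, 0, 0, 0]]}}

```text
time: 10.78
tool_pos: [0.5496, -0.2169, 0.2344]
orientation: [-0.553, 0.44, 0.554, 0.44]
ft_force: [-0.1, -0.6, -4.8]
opening: 0.0234
```

```bash
python3 st.py .550 -.2158 .19
```

```text
t 10.78 pos [ 0.5496 -0.2169  0.2344] yaw -166.96 x-axis [-2.1e-03  9.0e-04 -1.0e+00] q [ 0.68  0.31 -0.51  1.74  0.16  1.14  1.92] F [-0.11 -0.63 -4.8 ] M [ 0.056 -0.148  0.026] op 0.0234 e7 -0.17
to go units [ 1.111 -0.019  0.023]
```

{"method": "arm_command", "body": {"targets": [[0, 0, 0, 0.4, 0, 0, 0], [0, 0, 0, 0.4, 0, 0, 0], [0, 0, 0, 0.1, 0, 0, 0], [0, 0, 0, 0, 0, 0, 0]]}}

```text
time: 11.28
tool_pos: [0.5503, -0.2171, 0.1993]
orientation: [-0.553, 0.44, 0.554, 0.44]
ft_force: [-0.4, -0.1, -4.3]
opening: 0.0236
```

```bash
python3 st.py .550 -.2158 .186
```

```text
t 11.28 pos [ 0.5503 -0.2171  0.1993] yaw -166.97 x-axis [-4.e-04  3.e-04 -1.e+00] q [ 0.68  0.34 -0.51  1.78  0.19  1.07  1.9 ] F [-0.38 -0.11 -4.31] M [ 0.068 -0.151  0.003] op 0.0236 e7 -0.053
to go units [ 0.331 -0.001  0.034]
```

{"method": "arm_command", "body": {"targets": [[0, 0, 0, 0.1, 0, 0.03, 0], [0, 0, 0, 0.1, 0, 0, 0], [0, 0, 0, 0.05, 0, 0, 0], [0, 0, 0, 0, 0, 0, 0]]}}

```text
time: 11.78
tool_pos: [0.55, -0.2161, 0.1894]
orientation: [-0.553, 0.44, 0.554, 0.44]
ft_force: [0.4, -0.1, -4.3]
opening: 0.0237
```

```bash
python3 st.py .550 -.2158 .186
```

```text
t 11.78 pos [ 0.55   -0.2161  0.1894] yaw -166.98 x-axis [-2.e-04  1.e-04 -1.e+00] q [ 0.67  0.35 -0.51  1.79  0.19  1.05  1.89] F [ 0.36 -0.13 -4.25] M [ 0.082 -0.142  0.033] op 0.0237 e7 -0.024
to go units [ 0.084 -0.001  0.007]
```

{"method": "arm_command", "body": {"targets": [[0, 0, 0, 0.04, 0, 0, 0], [0, 0, 0, 0.03, 0, 0, 0], [0, 0, 0, 0.03, 0, 0, 0], [0, 0, 0, 0, 0, 0, 0]]}}

```text
time: 12.28
tool_pos: [0.55, -0.216, 0.1854]
orientation: [-0.553, 0.44, 0.554, 0.44]
ft_force: [0.0, 0.2, -4.4]
opening: 0.0239
```

```bash
python3 st.py .550 -.2158 .186
```

```text
t 12.28 pos [ 0.55   -0.216   0.1854] yaw -166.98 x-axis [-2.e-04  1.e-04 -1.e+00] q [ 0.67  0.35 -0.51  1.79  0.19  1.04  1.89] F [ 0.01  0.22 -4.4 ] M [ 0.098 -0.128  0.011] op 0.0239 e7 -0.015
to go units [-0.015 -0.001  0.005]
```

{"method": "arm_command", "body": {"targets": [[0, 0, 0, 0.02, 0, 0, 0], [0, 0, 0, 0.02, 0, 0, 0], [0, 0, 0, 0, 0, 0, 0]]}}

```text
time: 12.65
tool_pos: [0.5501, -0.216, 0.1838]
orientation: [-0.553, 0.44, 0.554, 0.44]
ft_force: [0.4, 0.3, -4.5]
opening: 0.0236
```

```bash
python3 st.py .550 -.2158 .1754
```

```text
t 12.65 pos [ 0.5501 -0.216   0.1838] yaw -166.98 x-axis [-0.e+00  1.e-04 -1.e+00] q [ 0.67  0.35 -0.51  1.8   0.2   1.04  1.89] F [ 0.35  0.31 -4.46] M [ 0.152 -0.025 -0.002] op 0.0236 e7 -0.012
to go units [0.21  0.    0.005]
```

{"method": "arm_command", "body": {"targets": [[0, 0, 0, 0.03, 0, 0, 0], [0, 0, 0, 0.03, 0, 0, 0], [0, 0, 0, 0, 0, 0, 0]]}}

```text
time: 13.02
tool_pos: [0.55, -0.216, 0.1813]
orientation: [-0.553, 0.44, 0.554, 0.44]
ft_force: [0.6, 0.7, -4.3]
opening: 0.024
```

```bash
python3 st.py .550 -.2158 .1754
```

```text
t 13.03 pos [ 0.55   -0.216   0.1813] yaw -166.98 x-axis [-2.e-04  2.e-04 -1.e+00] q [ 0.67  0.36 -0.5   1.8   0.2   1.04  1.89] F [ 0.56  0.7  -4.27] M [ 0.283 -0.009  0.036] op 0.024 e7 -0.018
to go units [ 0.148 -0.001  0.006]
```

{"method": "arm_command", "body": {"targets": [[0, 0, 0, 0.04, 0, 0.01, 0], [0, 0, 0, 0.04, 0, 0, 0], [0, 0, 0, 0.03, 0, 0, 0], [0, 0, 0, 0, 0, 0, 0]]}}

```text
time: 13.52
tool_pos: [0.55, -0.2157, 0.177]
orientation: [-0.553, 0.44, 0.554, 0.44]
ft_force: [1.0, 0.5, -4.8]
opening: 0.0235
```

```bash
python3 st.py .550 -.2158 .1754
```

```text
t 13.53 pos [ 0.55   -0.2157  0.177 ] yaw -166.98 x-axis [-1.e-04  1.e-04 -1.e+00] q [ 0.67  0.36 -0.5   1.8   0.2   1.03  1.89] F [ 0.96  0.53 -4.81] M [ 0.08  -0.141  0.014] op 0.0235 e7 -0.014
to go units [ 0.04  -0.    -0.003]
```

{"method": "arm_command", "body": {"targets": [[0, 0, 0, 0.02, 0, 0, 0], [0, 0, 0, 0.02, 0, 0, 0], [0, 0, 0, 0, 0, 0, 0]]}}

```text
time: 13.9
tool_pos: [0.55, -0.2157, 0.1755]
orientation: [0.553, -0.44, -0.553, -0.44]
ft_force: [-0.4, -0.6, -4.5]
opening: 0.0236
```

```bash
python3 st.py .550 -.2158 .1754
```

```text
t 13.9 pos [ 0.55   -0.2157  0.1755] yaw -166.98 x-axis [ 1.e-04  0.e+00 -1.e+00] q [ 0.67  0.36 -0.5   1.8   0.2   1.03  1.89] F [-0.45 -0.57 -4.49] M [ 0.118 -0.137  0.027] op 0.0236 e7 -0.009
to go units [ 0.003  0.001 -0.002]
```

The socket is seated, with its mouth at about −90.9 mm and no axial force. I'll now turn clockwise in small rows and watch Mz.

{"method": "arm_command", "body": {"targets": [[0.4, 0, 0, 0, 0, 0, 0], [0.4, 0, 0, 0, 0, 0, 0], [0.4, 0, 0, 0, 0, 0, 0], [0, 0, 0, 0, 0, 0, 0]]}}

```text
time: 14.4
tool_pos: [0.5497, -0.2154, 0.1754]
orientation: [-0.504, 0.495, 0.505, 0.495]
ft_force: [-1.6, 1.9, -3.8]
opening: 0.024
```

```bash
python3 st.py .550 -.2158 .1754
```

```text
t 14.4 pos [ 0.5497 -0.2154  0.1754] yaw -178.95 x-axis [-6.e-04  1.e-04 -1.e+00] q [ 0.64  0.36 -0.46  1.81  0.18  1.02  1.69] F [-1.64  1.94 -3.85] M [0.376 0.494 0.133] op 0.024 e7 -1.351
to go units [ 0.001 -0.007 -0.009]
```

{"method": "arm_command", "body": {"targets": [[0.4, 0, 0, 0, 0.01, 0.005, 0], [0.4, 0, 0, 0, 0, 0, 0], [0, 0, 0, 0, 0, 0, 0]]}}

```text
time: 14.78
tool_pos: [0.5495, -0.2154, 0.1754]
orientation: [-0.469, 0.529, 0.469, 0.529]
ft_force: [-1.9, -0.5, -4.6]
opening: 0.0232
```

```bash
python3 st.py .550 -.2158 .1754
```

```text
t 14.78 pos [ 0.5495 -0.2154  0.1754] yaw 173.13 x-axis [-2.e-04 -0.e+00 -1.e+00] q [ 0.62  0.35 -0.44  1.81  0.17  1.02  1.56] F [-1.87 -0.51 -4.61] M [0.174 0.354 0.093] op 0.0232 e7 -1.324
to go units [ 0.001 -0.014 -0.008]
```

{"method": "arm_command", "body": {"targets": [[0.3, 0, 0, 0, 0, 0, 0], [0.3, 0, 0, 0, 0, 0, 0], [0, 0, 0, 0, 0, 0, 0]]}}

```text
time: 15.15
tool_pos: [0.5495, -0.2155, 0.1754]
orientation: [-0.441, 0.553, 0.441, 0.553]
ft_force: [-0.6, 1.2, -3.5]
opening: 0.0233
```

```bash
python3 st.py .550 -.2158 .1754
```

```text
t 15.15 pos [ 0.5495 -0.2155  0.1754] yaw 167.17 x-axis [-3.e-04  0.e+00 -1.e+00] q [ 0.6   0.35 -0.42  1.81  0.16  1.02  1.47] F [-0.59  1.17 -3.47] M [0.121 0.416 0.09 ] op 0.0233 e7 -1.002
to go units [ 0.001 -0.015 -0.005]
```

{"method": "arm_command", "body": {"targets": [[0.3, 0, 0, 0, 0.005, 0, 0], [0.3, 0, 0, 0, 0, 0, 0], [0, 0, 0, 0, 0, 0, 0]]}}

```text
time: 15.52
tool_pos: [0.5493, -0.2154, 0.1755]
orientation: [-0.411, 0.575, 0.412, 0.575]
ft_force: [-2.1, 0.4, -4.6]
opening: 0.0239
```

```bash
python3 st.py .550 -.2158 .1754
```

```text
t 15.53 pos [ 0.5493 -0.2154  0.1755] yaw 161.17 x-axis [-2.e-04 -0.e+00 -1.e+00] q [ 0.59  0.35 -0.4   1.81  0.16  1.02  1.37] F [-2.06  0.36 -4.55] M [0.072 0.386 0.136] op 0.0239 e7 -1.002
to go units [ 0.001 -0.019 -0.004]
```

{"method": "arm_command", "body": {"targets": [[0.3, 0, 0, 0, 0, 0, 0], [0.3, 0, 0, 0, 0, 0, 0], [0, 0, 0, 0, 0, 0, 0]]}}

```text
time: 15.9
tool_pos: [0.5493, -0.2154, 0.1755]
orientation: [-0.381, 0.596, 0.381, 0.596]
ft_force: [-1.8, -0.1, -4.8]
opening: 0.0236
```

```bash
python3 st.py .550 -.2158 .1754
```

```text
t 15.9 pos [ 0.5493 -0.2154  0.1755] yaw 155.17 x-axis [-2.e-04 -0.e+00 -1.e+00] q [ 0.57  0.34 -0.38  1.81  0.15  1.01  1.27] F [-1.76 -0.09 -4.75] M [-0.02   0.445  0.111] op 0.0236 e7 -1.014
to go units [ 0.001 -0.02  -0.001]
```

{"method": "arm_command", "body": {"targets": [[0.3, 0, 0, 0, 0.005, 0, 0], [0.3, 0, 0, 0, 0, 0, 0], [0, 0, 0, 0, 0, 0, 0]]}}

```text
time: 16.27
tool_pos: [0.5492, -0.2153, 0.1755]
orientation: [-0.349, 0.615, 0.349, 0.615]
ft_force: [-2.0, 0.2, -6.1]
opening: 0.0238
```

```bash
python3 st.py
```

```text
t 16.27 pos [ 0.5492 -0.2153  0.1755] yaw 149.18 x-axis [-1.e-04 -1.e-04 -1.e+00] q [ 0.56  0.34 -0.36  1.81  0.14  1.01  1.17] F [-1.99  0.24 -6.1 ] M [-0.106  0.481  0.194] op 0.0238 e7 -1.129
```

{"method": "arm_command", "body": {"targets": [[0.3, 0, 0, 0, 0, 0, 0], [0.3, 0, 0, 0, 0, 0, 0], [0, 0, 0, 0, 0, 0, 0]]}}

```text
time: 16.65
tool_pos: [0.5491, -0.2154, 0.1754]
orientation: [-0.317, 0.632, 0.317, 0.632]
ft_force: [-1.5, 0.1, -4.7]
opening: 0.0239
```

```bash
python3 st.py
```

```text
t 16.65 pos [ 0.5491 -0.2154  0.1754] yaw 143.18 x-axis [-2.e-04 -1.e-04 -1.e+00] q [ 0.54  0.34 -0.34  1.81  0.13  1.01  1.08] F [-1.52  0.12 -4.71] M [-0.149  0.523  0.338] op 0.0239 e7 -1.244
```

{"method": "arm_command", "body": {"targets": [[0.3, 0, 0, 0, 0.005, 0, 0], [0.3, 0, 0, 0, 0, 0, 0], [0, 0, 0, 0, 0, 0, 0]]}}

```text
time: 17.02
tool_pos: [0.549, -0.2153, 0.1755]
orientation: [-0.283, 0.648, 0.283, 0.648]
ft_force: [-1.9, -1.0, -4.8]
opening: 0.0237
```

```bash
python3 st.py;python3 st.py
```

```text
t 17.02 pos [ 0.549  -0.2153  0.1755] yaw 137.18 x-axis [-1.e-04 -1.e-04 -1.e+00] q [ 0.53  0.34 -0.32  1.82  0.12  1.01  0.98] F [-1.92 -1.03 -4.77] M [-0.301  0.529  0.487] op 0.0237 e7 -1.358
t 17.02 pos [ 0.549  -0.2153  0.1755] yaw 137.18 x-axis [-1.e-04 -1.e-04 -1.e+00] q [ 0.53  0.34 -0.32  1.82  0.12  1.01  0.98] F [-1.92 -1.03 -4.77] M [-0.301  0.529  0.487] op 0.0237 e7 -1.358
```

{"method": "arm_command", "body": {"targets": [[0.3, 0, 0, 0, 0, 0, 0], [0.25, 0, 0, 0, 0, 0, 0], [0, 0, 0, 0, 0, 0, 0]]}}

```text
time: 17.4
tool_pos: [0.549, -0.2152, 0.1755]
orientation: [-0.252, 0.661, 0.252, 0.661]
ft_force: [-2.5, -0.2, -4.5]
opening: 0.0233
```

```bash
python3 st.py
```

```text
t 17.4 pos [ 0.549  -0.2152  0.1755] yaw 131.69 x-axis [-1.e-04 -1.e-04 -1.e+00] q [ 0.51  0.33 -0.31  1.82  0.12  1.01  0.89] F [-2.53 -0.2  -4.47] M [-0.304  0.653  0.55 ] op 0.0233 e7 -1.315
```

{"method": "arm_command", "body": {"targets": [[0.1, 0, 0, 0, 0, 0, 0], [0, 0, 0, 0, 0, 0, 0], [0, 0, 0, 0, 0, 0, 0]]}}

```text
time: 17.77
tool_pos: [0.549, -0.2152, 0.1755]
orientation: [-0.245, 0.663, 0.245, 0.663]
ft_force: [-2.1, -1.6, -5.1]
opening: 0.0235
```

```bash
python3 st.py
```

```text
t 17.77 pos [ 0.549  -0.2152  0.1755] yaw 130.56 x-axis [-1.e-04  0.e+00 -1.e+00] q [ 0.51  0.33 -0.3   1.82  0.12  1.01  0.87] F [-2.15 -1.6  -5.11] M [-0.23   0.71   0.543] op 0.0235 e7 -0.588
```

{"method": "arm_command", "body": {"targets": [[0, 0, 0, 0, 0, 0, 0]]}}

```text
time: 17.9
tool_pos: [0.549, -0.2152, 0.1755]
orientation: [-0.245, 0.663, 0.245, 0.663]
ft_force: [-1.8, -1.3, -5.7]
opening: 0.0237
```

```bash
python3 st.py
```

```text
t 17.9 pos [ 0.549  -0.2152  0.1755] yaw 130.54 x-axis [-1.e-04  0.e+00 -1.e+00] q [ 0.51  0.33 -0.3   1.82  0.12  1.01  0.87] F [-1.77 -1.31 -5.74] M [-0.293  0.767  0.587] op 0.0237 e7 -0.585
```

{"method": "arm_command", "body": {"targets": [[0.15, 0, 0, 0, 0, 0, 0], [0, 0, 0, 0, 0, 0, 0], [0, 0, 0, 0, 0, 0, 0], [0, 0, 0, 0, 0, 0, 0]]}}

```text
time: 18.4
tool_pos: [0.549, -0.2152, 0.1755]
orientation: [-0.236, 0.667, 0.236, 0.666]
ft_force: [-2.2, -0.7, -4.8]
opening: 0.0235
```

```bash
python3 st.py
```

```text
t 18.4 pos [ 0.549  -0.2152  0.1755] yaw 129.03 x-axis [-1.e-04  1.e-04 -1.e+00] q [ 0.51  0.33 -0.3   1.82  0.11  1.01  0.84] F [-2.24 -0.73 -4.78] M [-0.375  0.82   0.603] op 0.0235 e7 -0.614
```

{"method": "arm_command", "body": {"targets": [[-0.4, 0, 0, 0, 0, 0, 0], [-0.4, 0, 0, 0, 0, 0, 0], [-0.4, 0, 0, 0, 0, 0, 0], [-0.4, 0, 0, 0, 0, 0, 0], [0, 0, 0, 0, 0, 0, 0]]}}

```text
time: 19.02
tool_pos: [0.5491, -0.2153, 0.1754]
orientation: [-0.326, 0.627, 0.326, 0.627]
ft_force: [-1.4, -1.2, -5.4]
opening: 0.0238
```

```bash
python3 st.py
```

```text
t 19.02 pos [ 0.5491 -0.2153  0.1754] yaw 144.98 x-axis [ 2.e-04  2.e-04 -1.e+00] q [ 0.55  0.34 -0.35  1.81  0.13  1.01  1.1 ] F [-1.36 -1.19 -5.41] M [-0.317  0.518  0.341] op 0.0238 e7 0.943
```

Peak torque was 0.603 N m, and it falls as expected while I ease back.

{"method": "arm_command", "body": {"targets": [[-0.4, 0, 0, 0, 0, 0, 0], [-0.4, 0, 0, 0, 0, 0, 0], [-0.3, 0, 0, 0, 0, 0, 0], [0, 0, 0, 0, 0, 0, 0]]}}

```text
time: 19.52
tool_pos: [0.5491, -0.2153, 0.1755]
orientation: [-0.385, 0.593, 0.385, 0.593]
ft_force: [-1.5, -0.8, -6.3]
opening: 0.0235
```

```bash
python3 st.py
```

```text
t 19.52 pos [ 0.5491 -0.2153  0.1755] yaw 155.9 x-axis [ 2.e-04  2.e-04 -1.e+00] q [ 0.57  0.34 -0.38  1.81  0.15  1.01  1.28] F [-1.51 -0.78 -6.34] M [-0.342  0.354  0.097] op 0.0235 e7 0.836
```

{"method": "arm_command", "body": {"targets": [[-0.2, 0, 0, 0, 0, 0, 0], [-0.2, 0, 0, 0, 0, 0, 0], [0, 0, 0, 0, 0, 0, 0]]}}

```text
time: 19.9
tool_pos: [0.5491, -0.2152, 0.1755]
orientation: [-0.406, 0.579, 0.406, 0.579]
ft_force: [-1.5, -1.9, -6.2]
opening: 0.024
```

```bash
python3 st.py
```

```text
t 19.9 pos [ 0.5491 -0.2152  0.1755] yaw 160.04 x-axis [ 1.e-04  1.e-04 -1.e+00] q [ 0.58  0.34 -0.4   1.81  0.15  1.01  1.35] F [-1.51 -1.88 -6.21] M [-0.401  0.187  0.026] op 0.024 e7 0.597
```

{"method": "arm_command", "body": {"targets": [[-0.2, 0, 0, 0, 0, -0.01, 0], [-0.1, 0, 0, 0, 0, 0, 0], [0, 0, 0, 0, 0, 0, 0]]}}

```text
time: 20.27
tool_pos: [0.5491, -0.2155, 0.1757]
orientation: [-0.421, 0.568, 0.421, 0.568]
ft_force: [-0.9, -0.1, -4.4]
opening: 0.0233
```

```bash
python3 st.py
```

```text
t 20.27 pos [ 0.5491 -0.2155  0.1757] yaw 163.04 x-axis [ 5.e-04  2.e-04 -1.e+00] q [ 0.59  0.35 -0.41  1.81  0.16  1.02  1.4 ] F [-0.87 -0.06 -4.39] M [ 0.085 -0.14  -0.023] op 0.0233 e7 0.347
```

The wrench is free: the moments are back at baseline. I'll draw it straight up.

{"method": "arm_command", "body": {"targets": [[0, 0, 0, -0.06, 0, 0, 0], [0, 0, 0, -0.1, 0, 0, 0], [0, 0, 0, -0.1, 0, 0, 0], [0, 0, 0, -0.1, 0, 0, 0], [0, 0, 0, -0.1, 0, 0, 0]]}}

```text
time: 20.9
tool_pos: [0.5489, -0.2156, 0.1942]
orientation: [-0.421, 0.568, 0.421, 0.568]
ft_force: [-1.0, -0.2, -4.0]
opening: 0.0235
```

```bash
python3 st.py
```

```text
t 20.9 pos [ 0.5489 -0.2156  0.1942] yaw 163.02 x-axis [ 1.e-04  0.e+00 -1.e+00] q [ 0.6   0.33 -0.41  1.79  0.15  1.05  1.41] F [-0.97 -0.22 -3.95] M [ 0.077 -0.15  -0.017] op 0.0235 e7 -0.049
```

{"method": "arm_command", "body": {"targets": [[0, 0, 0, -0.3, 0, 0, 0], [0, 0, 0, -0.6, 0, 0, 0], [0, 0, 0, -0.8, 0, 0, 0], [0, 0, 0, -0.7, 0, 0, 0], [0, 0, 0, -0.4, 0, 0, 0]]}}

```text
time: 21.52
tool_pos: [0.5493, -0.2156, 0.3079]
orientation: [-0.421, 0.568, 0.42, 0.569]
ft_force: [0.8, 0.3, -4.7]
opening: 0.0234
```

```bash
python3 st.py .5033 .24 .3
python3 - <<'E'
from h import *
# stand hole check from pics/scene4 (crop offset 260,20, x2.5): dark hole ellipse
s=cv2.imread("pics/scene4.png")
cv2.imwrite("pics/hole.png",cv2.resize(s[385:480,150:290],None,fx=5,fy=5))
E
```

```text
t 21.52 pos [ 0.5493 -0.2156  0.3079] yaw 163.02 x-axis [ 1.8e-03 -7.0e-04 -1.0e+00] q [ 0.61  0.24 -0.42  1.65  0.1   1.27  1.45] F [ 0.76  0.29 -4.73] M [ 0.072 -0.171 -0.015] op 0.0234 e7 -0.032
to go units [ 0.188  4.427 10.558]
```

View pics/hole.png

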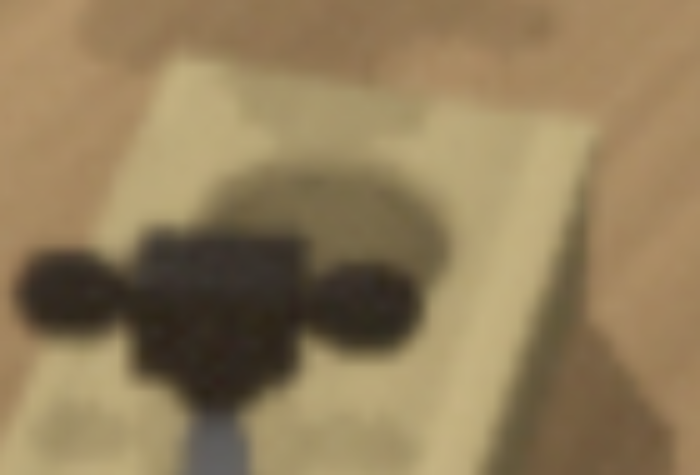

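Run:
```python
from h import *
t=snapshot("top")[:,:,::-1];cv2.imwrite("pics/t6.png",t)
cv2.imwrite("pics/t6z.png",cv2.resize(t[240:330,165:285],None,fx=6,fy=6,interpolation=cv2.INTER_CUBIC))
for p in((.5033,.24),(.5018,.239)):print((proj("top",[*p,.045])-[165,240])*6+2.5)
```

```text
[244.70571876 292.70438355]
[247.56853915 297.14716473]
```

View pics/t6z.png

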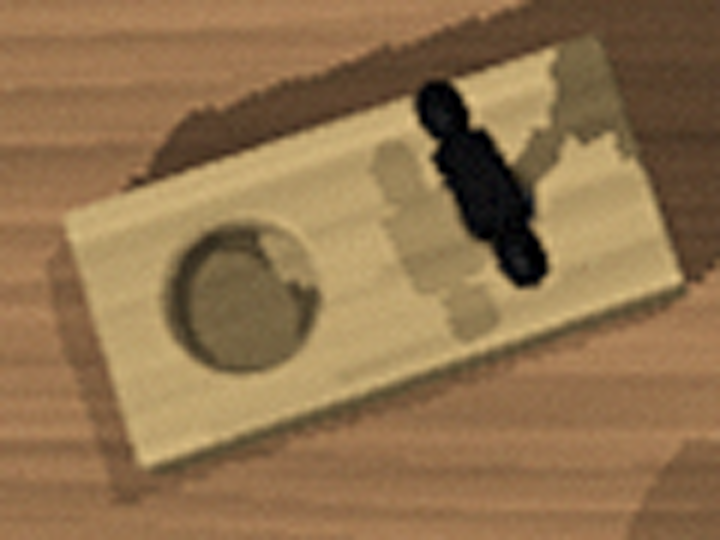

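The empty hole is at about (242,297) in the crop, which gives (0.502, 0.2407). The grasp was at (0.5033, 0.2400), so they agree within the clearance. I'll aim for (0.5027, 0.2403).

{"method": "arm_command", "body": {"targets": [[0, 0, 0, 0, 0.35, 0.8, 0], [0, 0, 0, 0, 0.4, 1, 0], [0, 0, 0, 0, 0.4, 1, 0], [0, 0, 0, 0, 0.4, 1, 0], [0, 0, 0, 0, 0.4, 1, 0]]}}

```text
time: 22.2
tool_pos: [0.5298, -0.0079, 0.3053]
orientation: [-0.421, 0.569, 0.421, 0.568]
ft_force: [0.5, 0.4, -4.8]
opening: 0.0239
```

{"method": "arm_command", "body": {"targets": [[0, 0, 0, 0, 0.4, 1, 0], [0, 0, 0, 0, 0.4, 1, 0], [0, 0, 0, 0, 0.4, 1, 0], [0, 0, 0, 0, 0.4, 1, 0], [0, 0, 0, 0, 0.4, 0.8, 0]]}}

```text
time: 22.82
tool_pos: [0.5094, 0.1994, 0.3053]
orientation: [-0.421, 0.568, 0.421, 0.568]
ft_force: [0.9, -1.0, -4.8]
opening: 0.0235
```

```bash
python3 st.py .5027 .2403 .23
```

```text
t 22.82 pos [0.5094 0.1994 0.3053] yaw 163.06 x-axis [-8.e-04  1.e-04 -1.e+00] q [ 0.11  0.2  -0.69  1.73  0.13  1.26  0.66] F [ 0.95 -1.   -4.77] M [ 0.01  -0.16   0.017] op 0.0235 e7 1.734
to go units [1.883 0.456 0.931]
```

{"method": "arm_command", "body": {"targets": [[0, 0, 0, 0, 0.3, 0.6, 0], [0, 0, 0, 0, 0.15, 0.33, 0], [0, 0, 0, 0.8, 0, 0, 0], [0, 0, 0, 0.8, 0, 0, 0], [0, 0, 0, 0, 0, 0, 0]]}}

```text
time: 23.45
tool_pos: [0.5027, 0.2373, 0.2399]
orientation: [-0.42, 0.57, 0.421, 0.567]
ft_force: [0.4, -1.0, -4.5]
opening: 0.0234
```

```bash
python3 st.py .5027 .2403 .2
```

```text
t 23.45 pos [0.5027 0.2373 0.2399] yaw 162.98 x-axis [-0.0038 -0.0017 -1.    ] q [ 0.04  0.27 -0.7   1.8   0.19  1.14  0.54] F [ 0.36 -0.95 -4.5 ] M [ 0.067 -0.151 -0.025] op 0.0234 e7 -0.38
to go units [0.997 0.019 0.076]
```

{"method": "arm_command", "body": {"targets": [[0, 0, 0, 0.5, 0, 0, 0], [0, 0, 0, 0.5, 0, 0, 0], [0, 0, 0, 0, 0, 0, 0], [0, 0, 0, 0, 0, 0, 0]]}}

```text
time: 23.95
tool_pos: [0.5039, 0.2388, 0.2027]
orientation: [-0.421, 0.568, 0.421, 0.569]
ft_force: [0.3, 0.4, -5.4]
opening: 0.0234
```

```bash
python3 st.py .5027 .2403 .19
python3 - <<'E'
from h import *
s=snapshot("scene")[:,:,::-1];cv2.imwrite("pics/s7.png",cv2.resize(s[130:250,290:410],None,fx=5,fy=5,interpolation=cv2.INTER_CUBIC))
E
```

```text
t 23.95 pos [0.5039 0.2388 0.2027] yaw 163.02 x-axis [ 5.e-04  4.e-04 -1.e+00] q [ 0.02  0.31 -0.7   1.84  0.23  1.07  0.51] F [ 0.3   0.37 -5.39] M [ 0.064 -0.162  0.047] op 0.0234 e7 -0.014
to go units [0.316 0.04  0.025]
```

View pics/s7.png

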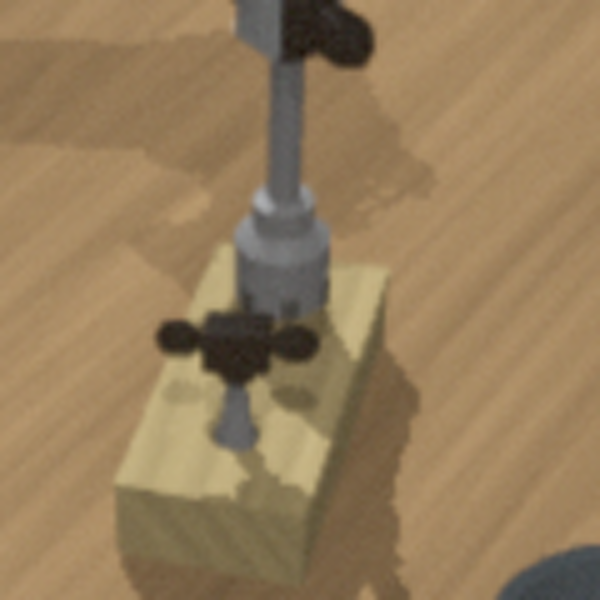

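The socket hangs just above the big hole at about (285,300). I'll correct the last 1.8 mm sideways and then go down gently.

{"method": "arm_command", "body": {"targets": [[0, 0, 0, 0, 0.04, 0.025, 0], [0, 0, 0, 0.15, 0, 0, 0], [0, 0, 0, 0.1, 0, 0, 0], [0, 0, 0, 0, 0, 0, 0]]}}

```text
time: 24.5
tool_pos: [0.5021, 0.24, 0.1914]
orientation: [-0.421, 0.569, 0.421, 0.568]
ft_force: [1.3, -0.2, -4.4]
opening: 0.0236
```

```bash
python3 st.py .5027 .2403 .151
```

```text
t 24.5 pos [0.5021 0.24   0.1914] yaw 163.03 x-axis [-8.e-04 -2.e-04 -1.e+00] q [ 0.01  0.32 -0.69  1.85  0.23  1.05  0.5 ] F [ 1.27 -0.18 -4.38] M [ 0.007 -0.173  0.041] op 0.0236 e7 -0.066
to go units [ 1.011 -0.012  0.013]
```

{"method": "arm_command", "body": {"targets": [[0, 0, 0, 0.1, -0.01, 0.005, 0], [0, 0, 0, 0.1, 0, 0, 0], [0, 0, 0, 0.05, 0, 0, 0], [0, 0, 0, 0, 0, 0, 0]]}}

```text
time: 25.0
tool_pos: [0.5027, 0.2402, 0.1817]
orientation: [-0.421, 0.568, 0.421, 0.568]
ft_force: [0.2, 1.0, -4.2]
opening: 0.0237
```

```bash
python3 st.py .5027 .2403 .151
```

```text
t 25.0 pos [0.5027 0.2402 0.1817] yaw 163.02 x-axis [-2.e-04  1.e-04 -1.e+00] q [ 0.01  0.33 -0.69  1.86  0.24  1.03  0.49] F [ 0.22  1.   -4.23] M [ 0.311 -0.172  0.004] op 0.0237 e7 -0.034
to go units [0.769 0.001 0.003]
```

{"method": "arm_command", "body": {"targets": [[0, 0, 0, 0.1, 0, 0.015, 0], [0, 0, 0, 0.1, 0, 0, 0], [0, 0, 0, 0.1, 0, 0, 0], [0, 0, 0, 0, 0, 0, 0]]}}

```text
time: 25.5
tool_pos: [0.5028, 0.2406, 0.1695]
orientation: [-0.421, 0.569, 0.421, 0.568]
ft_force: [0.3, -0.1, -4.3]
opening: 0.0237
```

```bash
python3 st.py .5027 .2403 .151
```

```text
t 25.5 pos [0.5028 0.2406 0.1695] yaw 163.02 x-axis [-6.e-04 -2.e-04 -1.e+00] q [ 0.    0.35 -0.69  1.88  0.26  1.01  0.48] F [ 0.33 -0.08 -4.26] M [-0.003 -0.183 -0.002] op 0.0237 e7 -0.067
to go units [ 0.463 -0.001 -0.008]
```

{"method": "arm_command", "body": {"targets": [[0, 0, 0, 0.12, 0, 0, 0], [0, 0, 0, 0.12, 0, 0, 0], [0, 0, 0, 0.12, 0, 0, 0], [0, 0, 0, 0.05, 0, 0, 0], [0, 0, 0, 0, 0, 0, 0]]}}

```text
time: 26.12
tool_pos: [0.5029, 0.2407, 0.1534]
orientation: [-0.421, 0.568, 0.421, 0.568]
ft_force: [0.0, 0.2, -5.0]
opening: 0.0237
```

```bash
python3 st.py .5027 .2403 .151
```

```text
t 26.12 pos [0.5029 0.2407 0.1534] yaw 163.02 x-axis [-2.e-04  0.e+00 -1.e+00] q [-0.    0.37 -0.68  1.89  0.27  0.98  0.47] F [ 0.02  0.22 -5.02] M [ 0.005 -0.138 -0.053] op 0.0237 e7 -0.04
to go units [ 0.06   0.002 -0.012]
```

{"method": "arm_command", "body": {"targets": [[0, 0, 0, 0.03, 0, 0, 0], [0, 0, 0, 0.025, 0, 0, 0], [0, 0, 0, 0, 0, 0, 0]]}}

```text
time: 26.5
tool_pos: [0.5031, 0.2408, 0.1514]
orientation: [-0.421, 0.568, 0.421, 0.568]
ft_force: [0.3, 0.3, -3.3]
opening: 0.0236
```

```bash
python3 st.py .5027 .2403 .151
```

```text
t 26.5 pos [0.5031 0.2408 0.1514] yaw 163.02 x-axis [ 2.e-04  1.e-04 -1.e+00] q [-0.01  0.37 -0.68  1.89  0.28  0.98  0.47] F [ 0.32  0.32 -3.33] M [ 0.037 -0.095  0.008] op 0.0236 e7 -0.017
to go units [ 0.011  0.005 -0.014]
```

The floor is taking up the weight, at the same height as at the start. I'll open now.

{"method": "arm_command", "body": {"targets": [[0, 0, 0, 0, 0, 0, 0.35], [0, 0, 0, 0, 0, 0, 0.5], [0, 0, 0, 0, 0, 0, 0.7], [0, 0, 0, 0, 0, 0, 0.7], [0, 0, 0, 0, 0, 0, 0.7]]}}

```text
time: 27.12
tool_pos: [0.503, 0.2407, 0.1514]
orientation: [-0.421, 0.568, 0.421, 0.568]
ft_force: [0.0, 0.3, 0.2]
opening: 0.0652
```

```bash
python3 st.py
```

```text
t 27.12 pos [0.503  0.2407 0.1514] yaw 163.02 x-axis [ 1.e-04  1.e-04 -1.e+00] q [-0.01  0.37 -0.68  1.89  0.28  0.98  0.47] F [0.03 0.27 0.16] M [ 0.023 -0.168  0.001] op 0.0652 e7 0.0
```

{"method": "arm_command", "body": {"targets": [[0, 0, 0, -0.3, 0, 0, 0.7], [0, 0, 0, -0.6, 0, 0, 0.7], [0, 0, 0, -0.8, 0, 0, 0.7], [0, 0, 0, -0.8, 0, 0, 0.7], [0, 0, 0, -0.5, 0, 0, 0.7]]}}

```text
time: 27.75
tool_pos: [0.5032, 0.2411, 0.2738]
orientation: [-0.421, 0.568, 0.421, 0.569]
ft_force: [0.3, 0.4, -0.3]
opening: 0.0655
```

{"method": "arm_command", "body": {"targets": [[0, 0, 0, -0.3, -0.5, -0.8, 0.7], [0, 0, 0, -0.3, -0.5, -0.8, 0.7], [0, 0, 0, 0, -0.5, -0.8, 0.7], [0, 0, 0, 0, -0.5, -0.8, 0.7], [0, 0, 0, 0, -0.3, -0.8, 0.7]]}}

```text
time: 28.38
tool_pos: [0.5446, 0.0596, 0.2962]
orientation: [-0.421, 0.568, 0.421, 0.569]
ft_force: [0.7, 0.2, 0.1]
opening: 0.066
```

{"method": "arm_command", "body": {"targets": [[0, 0, 0, 0, 0, -0.8, 0.7], [0, 0, 0, 0, 0, -0.8, 0.7], [0, 0, 0, 0, 0, 0, 0.7], [0, 0, 0, 0, 0, 0, 0.7], [0, 0, 0, 0, 0, 0, 0.7]]}}

```text
time: 29.0
tool_pos: [0.5257, 0.0007, 0.2956]
orientation: [-0.421, 0.568, 0.421, 0.568]
ft_force: [-0.9, 0.3, -0.8]
opening: 0.0657
```

```bash
python3 st.py
python3 - <<'E'
from h import *
for n in("scene","top"): cv2.imwrite(f"pics/{n}9.png",snapshot(n)[:,:,::-1])
t=cv2.imread("pics/top9.png")
cv2.imwrite("pics/t9z.png",cv2.resize(t[240:330,165:285],None,fx=6,fy=6,interpolation=cv2.INTER_CUBIC))
g=t[235:325,170:225].max(2);m=(g<38).astype(np.uint8);n,l,st,c=cv2.connectedComponentsWithStats(m)
i=1+st[1:,4].argmax();p=c[i]+[170,235];print(p,st[i,4],ray("top",*p,.172))
E
```

```text
t 29.0 pos [0.5257 0.0007 0.2956] yaw 163.11 x-axis [ 3.e-04  4.e-04 -1.e+00] q [ 0.4   0.15 -0.58  1.79  0.09  1.22  1.07] F [-0.94  0.33 -0.8 ] M [ 0.033 -0.117 -0.006] op 0.0657 e7 -0.009
[193.00895522 281.20149254] 670 [0.50325567 0.2399637  0.172     ]
```

View pics/t9z.png

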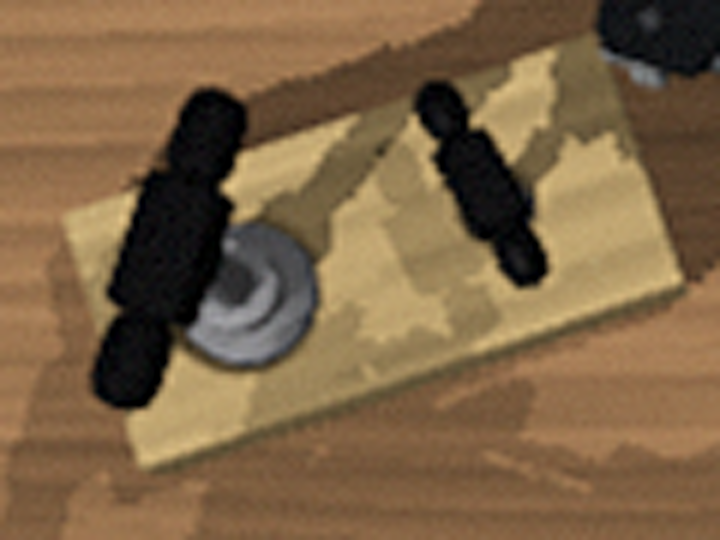

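View pics/scene9.png

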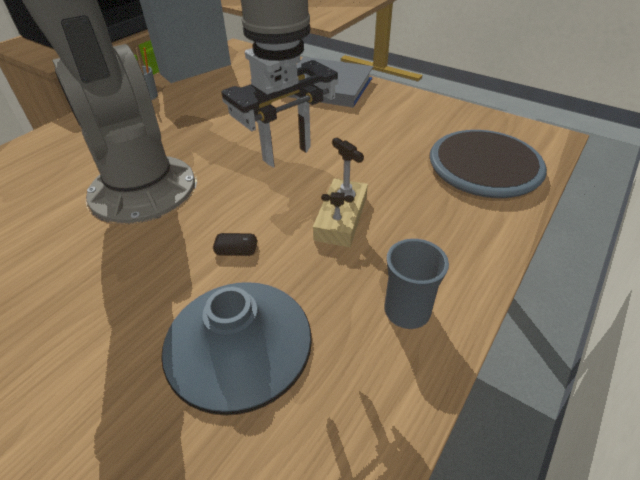

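The wrench stands upright in its hole. Its handle centre is back at (0.503, 0.240), the small wrench, column and mouse are where they were, and the gripper is clear at z = 0.30.

```bash
python3 -c "
from station import *
print(sign_off())"
```

```text
the job is handed in; nothing more can be done
None
```

The nut is tightened and the big wrench is back in its own hole, released. I handed the job in at about 29 s of the 72 s; sign-off reported no verdict.

**Seating:** I read the nut's flats from the top camera at about 13° and matched the wrench to them. The socket slid on at the first try with no measurable push, its mouth about 91 mm down the bore.

**Tightening:** I turned the nut clockwise until the measured torque about the vertical read 0.60 N m. I then eased the wrench back until the torque was about zero, turned 3° further into the socket's play, and drew it straight out with no sideways or twisting load.

**Last checks:**
- **Wrench:** it stood at its starting height when I let go. The final top picture puts the handle centre at (0.503, 0.240), within about 0.6 mm of where it started.
- **Hole:** the hole's centre measured (0.502, 0.241), about 1.4 mm away and inside the 6 mm allowed.
- **Other things:** by eye the small wrench, column and mouse had not moved. The gripper was open and clear, with no load on the wrist.

**Not checked or in disagreement:**
- I did not check the nut's final position in a picture. That it is still up against its washer rests on the torque readings.
- The two cameras disagreed by about 2 mm on the bore's position. I used a point between the two readings, weighted towards the top camera, and corrected it as the forces showed.

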